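# Unlatch the tool case and pack the torch

## Task

Please put the black torch away in the orange tool case: swing the case's latch lever clear of the lid, open the lid well up, nearly upright, and lay the torch gently down flat in the empty front compartment. Leave the lid open, and leave the tape measure, the grease tin and the wrench in the case where they are.

Things in the scene. Friction and masses are not known exactly. Their poses are not given: they have to be found in the camera images.
- case: Orange tool case fixed on the bench: 160 mm deep (its x), 210 mm wide (its y), 74 mm high with the lid shut (body 56 mm, lid 18 mm). Origin: centre of its underside; its -x side is the front with the latch, +x the rear with the lid hinge. Walls 4 mm. Inside, a divider along y splits it into an empty front compartment and a narrow rear one that holds a wrench.
- front_bay (a point): Centre of the floor of the empty front compartment, 6 mm above the case's underside and 27 mm in front of its centre. The compartment is 98 mm (case x) by 202 mm (case y); walls round it reach 50 mm above this floor, the divider behind it (4 mm thick) 24 mm.
- latch_pin (a point): Top of the black boss on the case's front: the upright pin (vertical axis) about which the latch lever swings, 14 mm in front of the lid's front edge and 70 mm to the case's +y side, 74 mm above the bench. Keep the gripper clear of the bench grinder to the left (from about y = 0.37 m on) and the blue vise to the right (up to x = 0.47 m, y = -0.14 to 0.02 m, 0.16 m tall).
- latch_knob (a point): Middle of the upright red round knob on the latch lever, 18 mm diameter and 30 mm tall (from 80 to 110 mm above the bench; this point is at 98 mm). It stands 50 mm from the pin; the steel lever bar is 16 mm wide and 6 mm thick, 2 to 8 mm above the lid.
- latch (a joint): Latch lever angle, rad: 0 points to the case's rear (+x), over the lid, which it then blocks from lifting; it grows as the knob swings to the case's -y side, past the lid's middle, and on to the front (clockwise seen from above). Clear of the lid from about 1.5; stops at -0.3 and 2.1. Light friction (about 1 N at the knob), stays where it is left.
- lid (a joint): Lid opening, rad: 0 shut, 1.57 upright, stop at 1.75; opens upward, its front edge rising and going to the rear. The hinge is stiff: the lid stays where it is left and takes about 4 to 5 N at the handle to lift. A wall shelf (front edge at x = 0.665 m, underside 0.50 m above the bench) hangs behind and above the case: keep the wrist clear of it.
- lid_hinge (a point): Middle of the lid's hinge axis (parallel to the case's y) at the rear edge, 80 mm behind the case's centre, 56 mm above the bench. The lid's front edge is 160 mm from it.
- lid_handle (a point): Middle of the lid's black bar handle: round bar 12 mm thick, 62 mm long, along the case's y, standing 34 mm (bar axis) above the lid's top, 28 mm behind the lid's front edge, 40 mm to the case's -y side. From the hinge axis it lies 132 mm forward and 52 mm up with the lid shut, and goes round with the lid.
- flashlight: Black torch lying down, 120 mm long along its y, 37 mm thick, 0.14 kg. Origin: centre of its underside. The head, 36 mm thick, lies from y -60 to -24 mm; the slimmer barrel, 28 mm thick, from y -24 to +60 mm. It may lie with either end to either side in the case.
- flashlight_mid (a point): Middle of the torch, on its axis, 18 mm above the origin.
- tape_measure: Yellow tape measure, 36 x 83 x 65 mm, origin at the centre of its underside; leave it alone.
- grease_tin: Red and white tin, 68 x 72 x 60 mm, origin at the centre of its underside; leave it alone.
- wrench: Small steel wrench, 28 x 154 x 6 mm, lying in the case's rear compartment; leave it there.

How it is judged:
By the outcome, as a careful person would: the job done as asked, in the order asked, and still so for the second after the job is handed in, with the robot touching nothing.
It also fails if it takes over 72 s, if anything falls off the work surface, if the arm or the gripper's body presses on something with over 40 N, if the wrist force passes 120 N, or if a joint passes its speed limit or range.

## Robot

A 6-joint arm with a two-finger parallel gripper is mounted at the origin on a cart in front of the work surface, level with it; the furniture and walls round the work are solid. World frame = base frame: x ahead of the robot, y to its left, z up, the work surface at z = 0. Lengths are in m, angles in rad, forces in N, time in s.
With the tool pointing down it reaches from about 0.35 to 0.975 m from the base axis. Payload 4.9 kg.
Tool frame: the origin (TCP) lies midway between the tips of the shut fingers; the grasp point (between the pads) lies 19 mm behind it (ctrl.tcp_to_grasp is the distance from the TCP to the grasp point, in m); z points along the fingers, y is the line along which they close (so a half turn about z gives the same grasp; the last joint's range is limited). The gripper opens to 85 mm and grips with 20 to 120 N. Pads are 22 mm wide; open, the fingers measure 114 mm over their backs; the gripper's body (76 mm by 85 mm) begins 54 mm behind the grasp point. The pads swing forward as they close: fully open they stand 13 mm farther back than shut.
Start: joints at [-1.364, 0.053, 1.613, -0, 1.476, -0.119], TCP at [0.2, -0.592, 0.191] pointing down, gripper open.
Joint ranges: [-3.01, 3.01], [-1.01, 2.22], [0.06, 2.58], [-1.02, 4.17], [0.09, 2.62], [-3.14, 3.14]. Speed limits (rad/s): [2.57, 2.57, 3.14, 3.14, 3.14, 3.14].

## Interface

Orientations are given as a rotation vector (axis times angle).
In Python, from station import ctrl, imaging, finish_job gives the robot as it stands (ctrl), with the cameras (imaging) and the job as plain functions.
- The arm moves only by the tool jog_arm, called after "Request:" as name(argument=value, ...) on one line, values as JSON. Schema: {"type":"object","properties":{"ticks":{"type":"array","items":{"type":"number"},"minItems":7,"maxItems":140},"clamp_n":{"type":"number"},"only":{"type":"string"},"quiet":{"type":"boolean"},"lines":{"type":"string"}},"required":["ticks"],"additionalProperties":false}. ticks is one flat list of numbers that holds 1 to 20 rows one after another, with no inner brackets; each row has 7 numbers: the finger opening in m, then dx, dy, dz in units of 20 mm, then a rotation vector rx, ry, rz in units of 0.2 rad; each row is the pose to reach, as a shift and turn from the pose commanded when the call began, along the tool's axes at that moment; what a row does not reach only later rows make up. A row lasts 1/12 s, in which the tool goes at most 0.0417 m and 0.125 rad, less where a joint would pass 70% of its speed; a pose out of reach is approached as far as the arm can. The fingers move at their own pace and stop on an object; clamp_n is the grip in N (left out, the last holds). Time passes only in rows, so rows that do not move let the fingers close. The tool returns the time, the measured TCP pose, the force, the opening and the grip force at its end. only (a regular expression) keeps the lines of the reply that match it, lines (a string "A,B") keeps lines A to B, and quiet returns only ok. Input that does not fit is refused with a message, and nothing moves.
- ctrl.get_obs(): the state, without advancing time (a new reading comes with each control period).
- imaging.get_image(name): name is "scene" or "top" or "wrist"; returns the picture (400x640x3 uint8, red, green, blue); there is no depth.
- imaging.camera_params(name): a dict with "fx", "fy", "cx", "cy" (pixels), "T" (4x4, takes a point from camera to world coordinates); the wrist camera has in their place "tool_from_camera" (4x4, takes a point from camera to tool coordinates, whose origin is the TCP and whose axes are the flange's). Camera axes: x right, y down, z forward; pixel columns grow to the right and rows downward; lengths in m; the calibration is good to about 2 mm. The wrist camera is an equidistant fisheye: a pixel r from the principal point sees the ray r / f radians off the axis. A picture is of the moment at which its call begins: read the wrist's pose just before it. camera_params takes no time and is no camera call.
- finish_job(): hands the job in; it is judged then, once.
The state is a dict: "t": time; "q": joint angles; "dq": joint speeds; "effort": joint torques, N m; "tool_pos": TCP position; "tool_rot": TCP orientation; "contact_force": force on the tool from outside, world axes, zero at the start; "wrist_torque": the same for the moment, N m; "opening": finger opening in m; "grip_force": force on a finger pad.
Only numpy, scipy, OpenCV 4.12 (cv2) and the standard library are available. Lean on these libraries where they do the work, as an engineer would, in place of code of your own. Each camera call takes 0.05 s, during which the arm holds its last target. There are 200 camera calls.

## Working session

There is one attempt and no reset: what is moved stays moved. The work goes in short steps, Python scripts to look and compute and a tool call to move; the robot and the scene stay as the last step left them, time stands still between calls to the robot, and variables do not carry over. Pictures are saved under pics/ and viewed, at most 11 in all, crops included, and the job is handed in when it is done.

```bash
ls; mkdir -p pics
```

Run:
```python
from station import ctrl, imaging, finish_job
import cv2,numpy as np
np.set_printoptions(precision=4,suppress=True)
o=ctrl.get_obs();print(o)
for n in("scene","top"):
    cv2.imwrite(f"pics/{n}0.png",imaging.get_image(n)[:,:,::-1]);print(imaging.camera_params(n))
print(imaging.camera_params("wrist"),ctrl.tcp_to_grasp)
```

```text
pics
station.py
{'t': 0.0, 'q': array([-1.364 ,  0.0534,  1.6143,  0.    ,  1.476 , -0.119 ]), 'dq': array([ 0.0005, -0.0003, -0.0015,  0.0032,  0.0002, -0.0017]), 'effort': array([  0.0016, -39.3681, -37.0173,  -0.0001,   0.0071,  -0.    ]), 'tool_pos': array([ 0.1999, -0.5914,  0.1901]), 'tool_rot': array([-3.0979, -0.5092,  0.0001]), 'contact_force': array([-0.3192,  0.2621, -0.1761]), 'wrist_torque': array([ 0.0242, -0.0152, -0.0384]), 'grip_force': 0.0, 'opening': 0.0853897560098362}
{'fx': 400.8618193996277, 'fy': 400.8618193996277, 'cx': 321.2975778798606, 'cy': 205.43190878255663, 'T': array([[-0.7559, -0.4778,  0.4475, -0.0344],
       [-0.6544,  0.5307, -0.5387,  0.5846],
       [ 0.0199, -0.7   , -0.7138,  0.9153],
       [ 0.    ,  0.    ,  0.    ,  1.    ]])}
{'fx': 381.92014151461933, 'fy': 381.92014151461933, 'cx': 320.0679891477784, 'cy': 195.76450006044178, 'T': array([[ 0.0013, -0.9959,  0.091 ,  0.4008],
       [-1.    , -0.0019, -0.0067, -0.0226],
       [ 0.0068, -0.091 , -0.9958,  1.0534],
       [ 0.    ,  0.    ,  0.    ,  1.    ]])}
{'fx': 309.70691628693146, 'fy': 309.70691628693146, 'cx': 319.5554344891667, 'cy': 193.06713773758722, 'tool_from_camera': array([[ 0.    , -0.9576, -0.288 ,  0.0724],
       [ 1.    ,  0.    ,  0.0001,  0.0012],
       [-0.0001, -0.288 ,  0.9576, -0.1823],
       [ 0.    ,  0.    ,  0.    ,  1.    ]])} 0.0187
```

View pics/scene0.png

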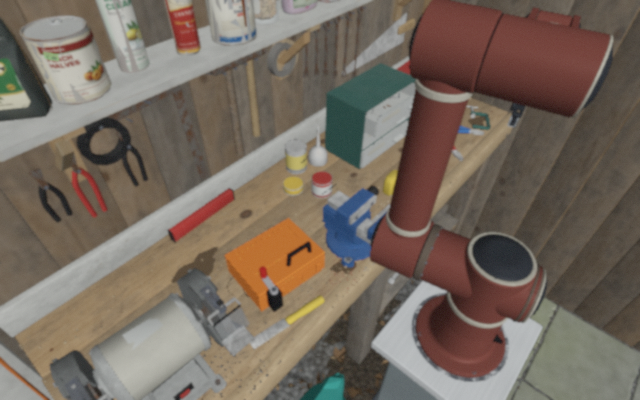

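View pics/top0.png

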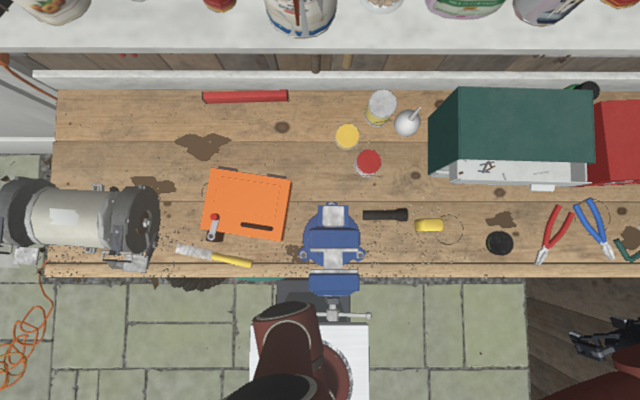

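The scene view shows the case with its lever over the lid (red knob at about 264,272, pin at about 275,300, handle at about 299,255). In the top view, the case spans (203–291, 168–240), the knob is at (215,217), the handle runs from (242,224) to (272,229), and the torch lies from (363,215) to (408,214) with its head to the right.

Create h.py:
```python
from station import ctrl, imaging, finish_job
import cv2,numpy as np
from scipy.spatial.transform import Rotation as R
np.set_printoptions(precision=4,suppress=True)
def ray(n,u,v,obs=None):
    p=imaging.camera_params(n)
    if n!="wrist":
        T=p["T"];d=np.array([(u-p["cx"])/p["fx"],(v-p["cy"])/p["fy"],1])
    else:
        a=np.array([u-p["cx"],v-p["cy"]])/p["fx"];r=np.hypot(*a)+1e-12
        d=np.array([*(a/r*np.sin(r)),np.cos(r)])
        W=np.eye(4);W[:3,:3]=R.from_rotvec(obs["tool_rot"]).as_matrix();W[:3,3]=obs["tool_pos"]
        T=W@p["tool_from_camera"]
    d=T[:3,:3]@d
    return T[:3,3],d/np.linalg.norm(d)
def onz(n,u,v,z,obs=None):
    o,d=ray(n,u,v,obs);return o+d*(z-o[2])/d[2]
def tri(*rs):
    A=np.zeros((3,3));b=np.zeros(3)
    for o,d in rs:
        P=np.eye(3)-np.outer(d,d);A+=P;b+=P@o
    x=np.linalg.solve(A,b)
    return x,[np.linalg.norm((np.eye(3)-np.outer(d,d))@(x-o)) for o,d in rs]
def crop(im,u0,v0,u1,v1,k):
    return cv2.resize(im[v0:v1,u0:u1,::-1],None,fx=k,fy=k,interpolation=cv2.INTER_CUBIC)
def tool(obs,target_pos,target_R=None):
    Rw=R.from_rotvec(obs["tool_rot"])
    d=Rw.inv().apply(np.array(target_pos)-obs["tool_pos"])
    return d,(None if target_R is None else (Rw.inv()*target_R).as_rotvec())
```

Run:
```python
from h import *
t=cv2.imread("pics/top0.png")[:,:,::-1];s=cv2.imread("pics/scene0.png")[:,:,::-1]
I=np.zeros((600,800,3),np.uint8)
a=crop(t,197,160,297,250,4);I[:360,:400]=a
a=crop(s,225,215,325,315,4);I[:400,400:]=a
a=crop(t,355,195,415,230,6);I[360:570,:360]=a
a=crop(s,360,170,410,210,5)[:200];I[400:600,400:650]=a
cv2.imwrite("pics/c1.png",I)
for u,v,z in[(215,217,.11),(211,237,.074),(242,224,.108),(272,229,.108),(363,215,.018),(408,214,.018),(385,214,.018)]:print(u,v,onz("top",u,v,z))
```

```text
215 217 [0.434  0.2298 0.11  ]
211 237 [0.3844 0.2483 0.074 ]
242 224 [0.4169 0.1635 0.108 ]
272 229 [0.4048 0.0894 0.108 ]
363 215 [ 0.4433 -0.146   0.018 ]
408 214 [ 0.4462 -0.2683  0.018 ]
385 214 [ 0.4461 -0.2058  0.018 ]
```

View pics/c1.png

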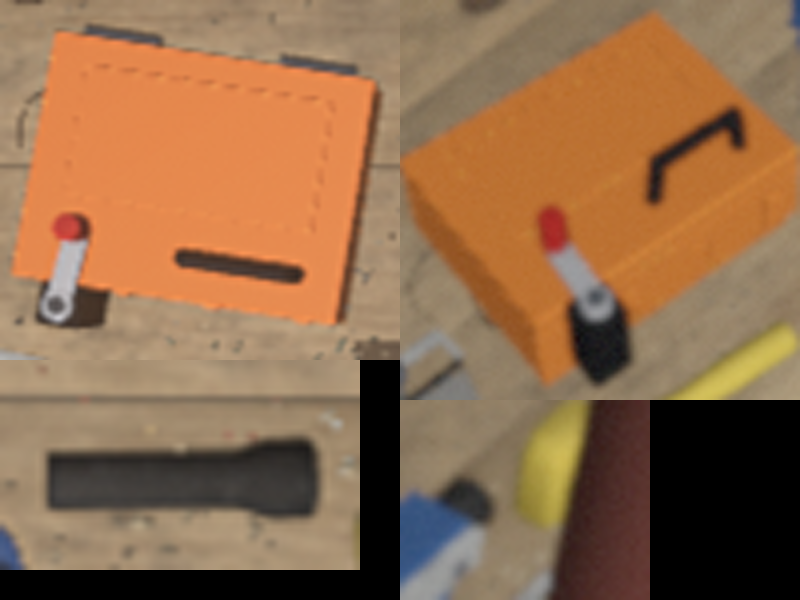

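The enlarged crops show, in the top view, the lid corners at (55,32), (378,80), (337,323) and (12,275), the knob top at (68,226), the pin at (56,305), and the handle from (177,257) to (303,273). In the scene view the knob is at about (551,213), the pin at (598,298), and the handle ends are at (655,160) and (735,113).

Run:
```python
from h import *
T=lambda x,y:ray("top",197+(x+.5)/4-.5,160+(y+.5)/4-.5)
S=lambda x,y:ray("scene",225+(x-400+.5)/4-.5,215+(y+.5)/4-.5)
P={}
for n,a,b in[("ry+",(55,32),(403,162)),("ry-",(378,80),(655,12)),("fy-",(337,323),(797,150)),("knob",(68,226),(551,213)),("pin",(56,305),(598,298)),("h+",(180,257),(655,160)),("h-",(300,273),(735,113))]:
    P[n]=tri(T(*a),S(*b))[0];print(n,tri(T(*a),S(*b)))
C=[onz("top",197+(x+.5)/4-.5,160+(y+.5)/4-.5,.074)for x,y in[(55,32),(378,80),(337,323),(12,275)]]
C=np.array(C);print(C,C.mean(0),[np.linalg.norm(C[i]-C[i-1])for i in range(4)])
d=C[0]+C[3]-C[1]-C[2];yaw=np.arctan2(-d[0],d[1]);e=C[0]+C[1]-C[2]-C[3];print("yaw",yaw,np.arctan2(e[1],e[0]))
def F(x,y):return onz("top",355+(x+.5)/6-.5,195+(y-360+.5)/6-.5,.018)
print("torch",F(47,480),F(317,478))
cx,yw=C.mean(0),(yaw+np.arctan2(e[1],e[0]))/2
c,s=np.cos(yw),np.sin(yw);M=np.array([[c,-s,0],[s,c,0],[0,0,1]])
cx[2]=0
for n,p in dict(pin=[-.094,.07,.082],handle=[-.052,-.04,.108],hinge=[.08,0,.056],bay=[-.027,0,.006]).items():print(n,cx+M@p)
```

```text
ry+ (array([0.5621, 0.2542, 0.0729]), [np.float64(0.0012051332185546311), np.float64(0.0012051332185544265)])
ry- (array([0.5331, 0.0463, 0.07  ]), [np.float64(0.0006203189261853928), np.float64(0.0006203189261853411)])
fy- (array([0.3768, 0.0716, 0.0685]), [np.float64(0.001080543904757894), np.float64(0.0010805439047578992)])
knob (array([0.4367, 0.2335, 0.1107]), [np.float64(0.0007423567495275424), np.float64(0.0007423567495274845)])
pin (array([0.3871, 0.2464, 0.0837]), [np.float64(0.0003898904675318068), np.float64(0.00038989046753181594)])
h+ (array([0.4174, 0.1637, 0.1122]), [np.float64(0.00022142850942921335), np.float64(0.0002214285094291983)])
h- (array([0.41  , 0.0932, 0.0995]), [np.float64(0.0030512747632819165), np.float64(0.003051274763281916)])
[[0.5629 0.2547 0.074 ]
 [0.5321 0.0457 0.074 ]
 [0.3761 0.0705 0.074 ]
 [0.4062 0.2778 0.074 ]] [0.4693 0.1622 0.074 ] [np.float64(0.15833493389537873), np.float64(0.21134219878023328), np.float64(0.15793558935926155), np.float64(0.20952353546516567)]
yaw -0.14547281512027677 -0.1519780686149197
torch [ 0.4444 -0.1445  0.018 ] [ 0.4455 -0.2667  0.018 ]
pin [0.3867 0.2453 0.082 ]
handle [0.412  0.1303 0.108 ]
hinge [0.5484 0.1503 0.056 ]
bay [0.4426 0.1662 0.006 ]
```

The two views agree: the pin comes out at z 0.083, the knob top at 0.111, and the lid is 210 × 158 mm. That puts the case at (0.469, 0.162) with yaw −0.149, the latch at about 0.1 and the torch centre at (0.445, −0.206). Next I travel to the knob.

The rows are not in the units I measure in: shifts go in units of 20 mm and turns go in units of 0.2 rad. I convert before sending: 0.334 m is 16.7, -0.298 m is -14.9, -2.17 rad is -10.85.

Request:
jog_arm(ticks=[0.085, 0, 0, -5.5, 0, 0, 0, 0.085, 0, 0, -5.5, 0, 0, 0, 0.085, 0, 0, -5.5, 0, 0, 0, 0.04, 16.7, -14.9, -5.5, 0, 0, -10.85, 0.04, 16.7, -14.9, -5.5, 0, 0, -10.85, 0.04, 16.7, -14.9, -5.5, 0, 0, -10.85, 0.04, 16.7, -14.9, -5.5, 0, 0, -10.85, 0.04, 16.7, -14.9, -5.5, 0, 0, -10.85, 0.04, 16.7, -14.9, -5.5, 0, 0, -10.85, 0.04, 16.7, -14.9, -5.5, 0, 0, -10.85, 0.04, 16.7, -14.9, -5.5, 0, 0, -10.85, 0.04, 16.7, -14.9, -5.5, 0, 0, -10.85, 0.04, 16.7, -14.9, -5.5, 0, 0, -10.85, 0.04, 16.7, -14.9, -5.5, 0, 0, -10.85, 0.04, 16.7, -14.9, -5.5, 0, 0, -10.85, 0.04, 16.7, -14.9, -5.5, 0, 0, -10.85, 0.04, 16.7, -14.9, -5.5, 0, 0, -10.85, 0.04, 16.7, -14.9, -5.5, 0, 0, -10.85, 0.04, 16.7, -14.9, -5.5, 0, 0, -10.85, 0.04, 16.7, -14.9, -5.5, 0, 0, -10.85], clamp_n=20)

```text
t: 1.77
tool_pos: [0.4209, -0.2026, 0.3008]
tool_rot: [-1.054, -2.959, -0.0]
contact_force: [-0.1, 0.1, 0.5]
opening: 0.0401
grip_force: 0.0
```

Run:
```python
from h import *
o=ctrl.get_obs();M=R.from_rotvec(o["tool_rot"]).as_matrix();print(o["q"],M)
d,_=tool(o,[.4367,.2335,.2]);print(d)
```

```text
[-0.6081 -0.3738  1.8128  0.      1.7035 -1.4946] [[-0.7748  0.6322 -0.0008]
 [ 0.6322  0.7748  0.0005]
 [ 0.0009 -0.0001 -1.    ]]
[0.2634 0.3479 0.101 ]
```

To row units: 0.348 m is 17.4, 0.263 m is 13.15.

Request:
jog_arm(ticks=[0.04, 13.15, 17.4, 0, 0, 0, 0, 0.04, 13.15, 17.4, 0, 0, 0, 0, 0.04, 13.15, 17.4, 0, 0, 0, 0, 0.04, 13.15, 17.4, 0, 0, 0, 0, 0.04, 13.15, 17.4, 0, 0, 0, 0, 0.04, 13.15, 17.4, 0, 0, 0, 0, 0.04, 13.15, 17.4, 0, 0, 0, 0, 0.04, 13.15, 17.4, 0, 0, 0, 0, 0.04, 13.15, 17.4, 0, 0, 0, 0, 0.04, 13.15, 17.4, 5, 0, 0, 0, 0.04, 13.15, 17.4, 5, 0, 0, 0, 0.04, 13.15, 17.4, 5, 0, 0, 0, 0.04, 13.15, 17.4, 5, 0, 0, 0, 0.04, 13.15, 17.4, 5, 0, 0, 0, 0.04, 13.15, 17.4, 5, 0, 0, 0])

```text
t: 3.02
tool_pos: [0.4407, 0.2326, 0.2028]
tool_rot: [1.063, 2.955, 0.001]
contact_force: [0.2, 0.5, -0.3]
opening: 0.04
grip_force: 0.0
```

Run:
```python
from h import *
o=ctrl.get_obs();w=imaging.get_image("wrist");print(o["tool_pos"],o["tool_rot"],o["q"])
s=imaging.get_image("scene")
I=np.zeros((600,800,3),np.uint8)
I[:400,:640]=w[:,:,::-1]
I[400:600,:400]=crop(s,330,160,430,210,4)
cv2.imwrite("pics/w1.png",I)
```

```text
[0.4407 0.2326 0.2028] [1.0635 2.9546 0.0009] [ 0.3364 -0.2652  1.8881 -0.0004  1.5172 -0.5434]
```

View pics/w1.png

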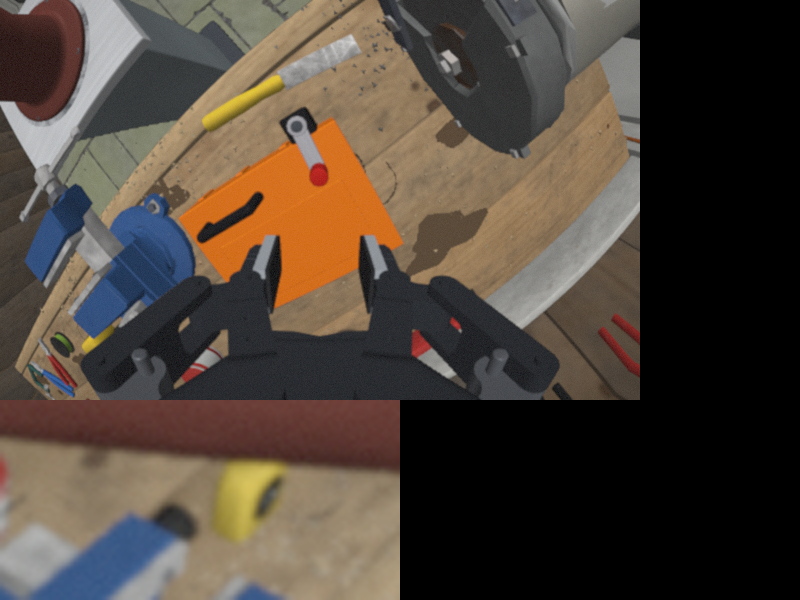

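The wrist view shows the knob top at (319,172), the pin at (297,126) and the handle from (204,236) to (258,199). The scene crop shows only the torch's head, past the vise.

Run:
```python
from h import *
o=dict(tool_pos=np.array([.4407,.2326,.2028]),tool_rot=np.array([1.0635,2.9546,.0009]))
T=lambda x,y:ray("top",197+(x+.5)/4-.5,160+(y+.5)/4-.5)
for n,a,b in[("knob",(68,226),(318.5,172)),("pin",(56,305),(297,126)),("h+",(180,257),(258,199)),("h-",(300,273),(203,237))]:
    print(n,tri(T(*a),ray("wrist",*b,o)))
print(tool(o,[.4367,.2335,.087]))
```

```text
knob (array([0.4351, 0.2359, 0.0982]), [np.float64(0.0015535448962380252), np.float64(0.0015535448962380092)])
pin (array([0.3874, 0.2466, 0.0838]), [np.float64(3.9133370112122156e-05), np.float64(3.913337011202268e-05)])
h+ (array([0.4176, 0.1684, 0.0878]), [np.float64(3.315882577873188e-06), np.float64(3.315882577856871e-06)])
h- (array([0.4084, 0.0922, 0.0934]), [np.float64(0.0007370836930054175), np.float64(0.000737083693005436)])
(array([ 0.0038, -0.002 ,  0.1158]), None)
```

Request:
jog_arm(ticks=[0.04, 0.2, -0.05, 2, 0, 0, 0, 0.04, 0.2, -0.05, 3.5, 0, 0, 0, 0.04, 0.2, -0.05, 5, 0, 0, 0, 0.04, 0.2, -0.05, 5.75, 0, 0, 0, 0.04, 0.2, -0.05, 5.75, 0, 0, 0, 0.01, 0.2, -0.05, 5.75, 0, 0, 0, 0.01, 0.2, -0.05, 5.75, 0, 0, 0, 0.01, 0.2, -0.05, 5.75, 0, 0, 0, 0.01, 0.2, -0.05, 5.75, 0, 0, 0, 0.01, 0.2, -0.05, 5.75, 0, 0, 0], clamp_n=20)

```text
t: 3.95
tool_pos: [0.4374, 0.235, 0.088]
tool_rot: [1.063, 2.954, 0.003]
contact_force: [0.5, 0.4, -0.3]
opening: 0.01
grip_force: 0.0
```

Run:
```python
from h import *
o=ctrl.get_obs();M=R.from_rotvec(o["tool_rot"])
pin=np.array([.3872,.2465]);p=o["tool_pos"];r=p[:2]-pin;print(np.hypot(*r));a0=np.arctan2(r[1],r[0]);print("latch",-.149-a0)
for th in np.linspace(-.149-a0,1.9,11)[1:]:
    q=pin+.05*np.array([np.cos(-.149-th),np.sin(-.149-th)])
    print(th,tool(o,[*q,p[2]])[0])
```

```text
0.0515111452399138
latch 0.0763184948061818
0.2586866453255636 [-0.002  -0.0092 -0.    ]
0.4410547958449454 [-0.0037 -0.0181 -0.    ]
0.6234229463643272 [-0.0038 -0.0272 -0.0001]
0.805791096883709 [-0.0022 -0.0362 -0.0001]
0.9881592474030908 [ 0.0009 -0.0447 -0.0001]
1.1705273979224726 [ 0.0056 -0.0525 -0.0001]
1.3528955484418543 [ 0.0116 -0.0594 -0.0002]
1.535263698961236 [ 0.0187 -0.065  -0.0002]
1.7176318494806178 [ 0.0268 -0.0693 -0.0002]
1.9 [ 0.0355 -0.072  -0.0002]
```

The fingers closed to 10 mm with no grip force, so they missed the knob. I'll look.

Run:
```python
from h import *
o=ctrl.get_obs();w=imaging.get_image("wrist");t=imaging.get_image("scene")
I=np.zeros((500,800,3),np.uint8)
I[:500,:400]=crop(w,220,60,420,310,2)
I[:400,400:800]=crop(t,225,215,325,315,4)
cv2.imwrite("pics/w2.png",I)
```

```text
(no output)
```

View pics/w2.png

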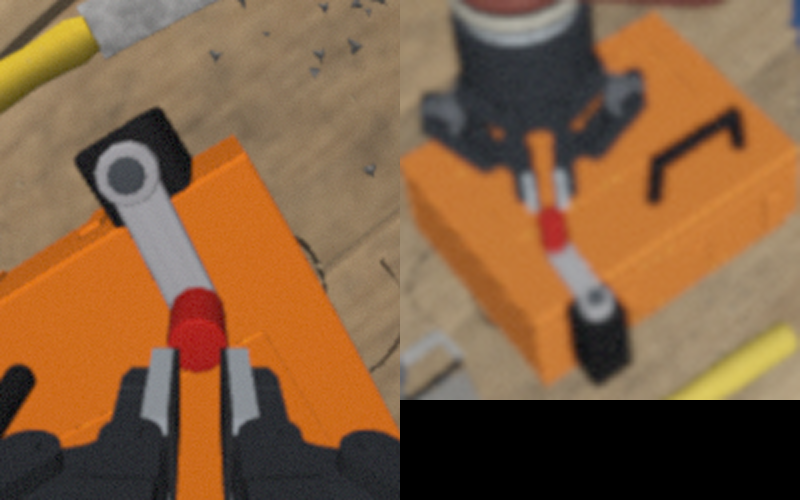

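The pads stand short of the knob in tool −x: in the crop the knob top is at (197,345) and the tips at about (165,350) and (238,350). I'll check where the TCP should project.

Run:
```python
from h import *
o=ctrl.get_obs()
W=np.eye(4);W[:3,:3]=R.from_rotvec(o["tool_rot"]).as_matrix();W[:3,3]=o["tool_pos"]
p=imaging.camera_params("wrist");print(o["tool_pos"],"cam",(W@p["tool_from_camera"])[:3,3])
def pw(X):
    d=np.linalg.inv(W@p["tool_from_camera"])@[*X,1];d=d[:3];th=np.arctan2(np.hypot(d[0],d[1]),d[2]);a=d[:2]/np.hypot(*d[:2])*th*p["fx"];return a+[p["cx"],p["cy"]]
def ps(X):
    q=imaging.camera_params("scene");d=np.linalg.inv(q["T"])@[*X,1];return np.array([q["fx"]*d[0]/d[2]+q["cx"],q["fy"]*d[1]/d[2]+q["cy"]])
for n,X in dict(tcp=o["tool_pos"],grasp=o["tool_pos"]+[0,0,.0187],knobtop=[.4358,.2345,.11],knobbase=[.4358,.2345,.08]).items():
    a=pw(X);b=ps(X);print(n,"crop w",(a-[220,60])*2,"crop s",(b-[225,215])*4+[400,0])
```

```text
[0.4369 0.2349 0.0872] cam [0.379  0.2802 0.2695]
tcp crop w [203.904  320.9392] crop s [552.2022 235.2738]
grasp crop w [204.5098 345.1053] crop s [549.6307 217.5274]
knobtop crop w [201.2759 349.1473] crop s [550.7043 214.1724]
knobbase crop w [200.7811 311.0606] crop s [554.7864 242.5751]
```

Add to h.py:
```python
def pw(X,o):
    W=np.eye(4);W[:3,:3]=R.from_rotvec(o["tool_rot"]).as_matrix();W[:3,3]=o["tool_pos"];p=imaging.camera_params("wrist")
    d=(np.linalg.inv(W@p["tool_from_camera"])@[*X,1])[:3];th=np.arctan2(np.hypot(d[0],d[1]),d[2]);return d[:2]/np.hypot(*d[:2])*th*p["fx"]+[p["cx"],p["cy"]]
def ps(X,n="scene"):
    q=imaging.camera_params(n);d=np.linalg.inv(q["T"])@[*X,1];return np.array([q["fx"]*d[0]/d[2]+q["cx"],q["fy"]*d[1]/d[2]+q["cy"]])
```

Run:
```python
from h import *
o=ctrl.get_obs();r=R.from_rotvec(o["tool_rot"])
for h in(0,.01,.02,.03,.04):
  for x in(-.011,.011):
    print(h,x,*[f"{(pw(X,o)-[220,60])*2} {(ps(X)-[225,215])*4+[400,0]} |" for y in(-.005,.005) for X in[o["tool_pos"]+r.apply([x,y,-h])]])
s=imaging.get_image("scene");w=imaging.get_image("wrist")
I=np.zeros((560,800,3),np.uint8)
I[:560,:400]=crop(w,290,200,350,284,6.667)[:560,:400]
I[:560,400:]=crop(s,240,230,290,300,8)
cv2.imwrite("pics/w3.png",I)
```

```text
0 -0.011 [188.3397 352.4193] [559.1089 219.7044] | [219.2685 352.3859] [542.9604 221.7112] |
0 0.011 [187.9182 288.119 ] [561.5739 249.0269] | [220.0656 288.104 ] [545.1799 251.1038] |
0.01 -0.011 [187.8528 365.9797] [557.8227 210.2471] | [220.2721 365.9391] [541.5561 212.256 ] |
0.01 0.011 [187.3728 299.0608] [560.2859 239.6376] | [221.183  299.0407] [543.7701 241.7171] |
0.02 -0.011 [187.3209 380.8714] [556.5179 200.6526] | [221.369  380.8218] [540.1314 202.6633] |
0.02 0.011 [186.7708 311.1858] [558.9788 230.1099] | [222.4164 311.1592] [542.3395 232.1919] |
0.03 -0.011 [186.7382 397.2805] [555.1941 190.9179] | [222.5713 397.2197] [538.6858 192.9303] |
0.03 0.011 [186.1036 324.6859] [557.6524 220.4408] | [223.784  324.6508] [540.8876 222.5251] |
0.04 -0.011 [186.0982 415.4243] [553.8507 181.0399] | [223.893  415.3496] [537.2189 183.0537] |
0.04 0.011 [185.3608 339.7936] [556.3062 210.6271] | [225.3071 339.7475] [539.4139 212.7135] |
```

View pics/w3.png

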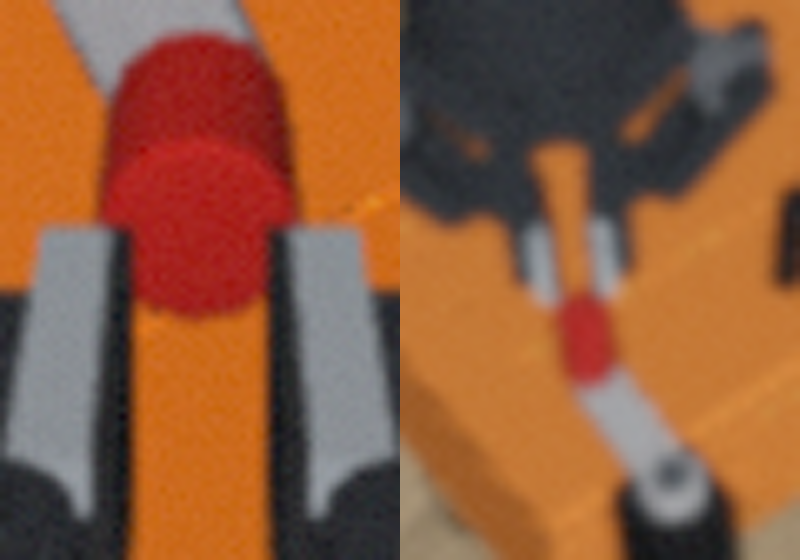

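Both views put the fingertips about 40 mm behind the reported TCP, so the tips are at z of about 0.127, above the knob's top. I'll open, lower carefully, and watch the force.

Request:
jog_arm(ticks=[0.04, 0, 0, 0, 0, 0, 0, 0.04, 0, 0, 0, 0, 0, 0, 0.04, 0, 0, 0, 0, 0, 0, 0.04, 0, 0, 0.2, 0, 0, 0, 0.04, 0, 0, 0.4, 0, 0, 0, 0.04, 0, 0, 0.55, 0, 0, 0, 0.04, 0, 0, 0.65, 0, 0, 0, 0.04, 0, 0, 0.75, 0, 0, 0, 0.04, 0, 0, 0.85, 0, 0, 0])

```text
t: 4.9
tool_pos: [0.4363, 0.2347, 0.0691]
tool_rot: [-1.064, -2.956, 0.0]
contact_force: [-0.6, 0.6, -0.1]
opening: 0.0402
grip_force: 0.0
```

There's no contact at TCP z 0.069, below the lid top, which confirms the short fingers. I'll go on down and close.

To row units: 0.022 m is 1.1, 0.021 m is 1.05.

Request:
jog_arm(ticks=[0.04, 0, 0, 0.3, 0, 0, 0, 0.04, 0, 0, 0.6, 0, 0, 0, 0.04, 0, 0, 0.85, 0, 0, 0, 0.04, 0, 0, 1.05, 0, 0, 0, 0.04, 0, 0, 1.1, 0, 0, 0, 0.01, 0, 0, 1.1, 0, 0, 0, 0.01, 0, 0, 1.1, 0, 0, 0, 0.01, 0, 0, 1.1, 0, 0, 0, 0.01, 0, 0, 1.1, 0, 0, 0], clamp_n=20)

```text
t: 5.65
tool_pos: [0.4364, 0.2347, 0.0475]
tool_rot: [1.064, 2.956, 0.0]
contact_force: [0.7, -0.2, -1.8]
opening: 0.0171
grip_force: 21.3
```

Run:
```python
from h import *
o=ctrl.get_obs();M=R.from_rotvec(o["tool_rot"])
pin=np.array([.3872,.2465]);p=o["tool_pos"];r=p[:2]-pin;print(np.hypot(*r));a0=np.arctan2(r[1],r[0]);print("latch",-.149-a0)
for th in np.linspace(-.149-a0,1.9,11)[1:]:
    q=pin+.05*np.array([np.cos(-.149-th),np.sin(-.149-th)])
    print(th,tool(o,[*q,p[2]])[0])
```

```text
0.050638352887171174
latch 0.08600609272753126
0.2674054834547781 [-0.0027 -0.0087 -0.    ]
0.44880487418202497 [-0.0043 -0.0176 -0.    ]
0.6302042649092718 [-0.0043 -0.0267 -0.    ]
0.8116036556365187 [-0.0027 -0.0356 -0.    ]
0.9930030463637656 [ 0.0005 -0.0441 -0.    ]
1.1744024370910124 [ 0.0051 -0.0519 -0.    ]
1.3558018278182593 [ 0.0111 -0.0586 -0.    ]
1.5372012185455062 [ 0.0183 -0.0642 -0.    ]
1.718600609272753 [ 0.0263 -0.0685 -0.    ]
1.9 [ 0.0349 -0.0712 -0.    ]
```

Request:
jog_arm(ticks=[0.01, -0.1, -0.435, 0, 0, 0, 0.5, 0.01, -0.2, -0.88, 0, 0, 0, 1, 0.01, -0.2, -1.335, 0, 0, 0, 1.5, 0.01, -0.125, -1.78, 0, 0, 0, 2, 0.01, 0.025, -2.205, 0, 0, 0, 2.5, 0.01, 0.25, -2.6, 0, 0, 0, 3, 0.01, 0.55, -2.93, 0, 0, 0, 3.5, 0.01, 0.9, -3.21, 0, 0, 0, 4, 0.01, 1.315, -3.425, 0, 0, 0, 4.5, 0.01, 1.745, -3.56, 0, 0, 0, 5, 0.01, 1.745, -3.56, 0, 0, 0, 5, 0.01, 1.745, -3.56, 0, 0, 0, 5, 0.036, 1.745, -3.56, 0, 0, 0, 5, 0.036, 1.745, -3.56, 0, 0, 0, 5, 0.036, 1.745, -3.56, 0, 0, 0, 5, 0.036, 1.745, -3.56, -2, 0, 0, 5, 0.036, 1.745, -3.56, -4, 0, 0, 5, 0.036, 1.745, -3.56, -5.5, 0, 0, 5, 0.036, 1.745, -3.56, -5.5, 0, 0, 5])

```text
t: 7.23
tool_pos: [0.3684, 0.2037, 0.1654]
tool_rot: [2.346, 2.082, 0.019]
contact_force: [1.2, -0.2, 0.2]
opening: 0.0361
grip_force: 0.0
```

Run:
```python
from h import *
o=ctrl.get_obs();w=imaging.get_image("wrist");print(o["tool_pos"],o["tool_rot"],o["q"])
cv2.imwrite("pics/w4.png",w[:,:,::-1])
# target: tool x along -case-y? closing dir along case x
for psi in(-.149+np.pi/2,-.149-np.pi/2):
    Rt=R.from_matrix(np.array([[np.cos(psi),np.sin(psi),0],[np.sin(psi),-np.cos(psi),0],[0,0,-1]]))
    print(psi,tool(o,[.4125,.1303,.16],Rt))
```

```text
[0.3684 0.2037 0.1654] [2.3462 2.0822 0.0194] [ 0.3275 -0.4685  2.102   0.0006  1.495   0.4466]
1.4217963267948965 (array([-0.0677,  0.0524,  0.0056]), array([ 0.0115, -0.0064,  0.0299]))
-1.7197963267948966 (array([-0.0677,  0.0524,  0.0056]), array([ 0.0099,  0.0179, -3.1116]))
```

View pics/w4.png

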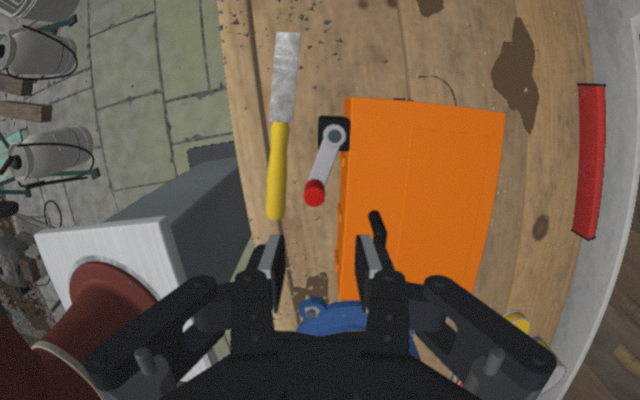

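The latch is clear: the knob at (314,193) now stands ahead of the case front edge. The handle end is at (378,215), and the gripper is already aligned across the bar.

To row units: 0.113 m is 5.65, -0.068 m is -3.4, 0.03 rad is 0.15.

Request:
jog_arm(ticks=[0.036, -1.7, 1.3, 0, 0.055, -0.03, 0.15, 0.036, -3.4, 2.625, 0, 0.055, -0.03, 0.15, 0.036, -3.4, 2.625, 1, 0.055, -0.03, 0.15, 0.036, -3.4, 2.625, 2.5, 0.055, -0.03, 0.15, 0.036, -3.4, 2.625, 4, 0.055, -0.03, 0.15, 0.036, -3.4, 2.625, 5, 0.055, -0.03, 0.15, 0.036, -3.4, 2.625, 5.65, 0.055, -0.03, 0.15, 0.036, -3.4, 2.625, 5.65, 0.055, -0.03, 0.15, 0.005, -3.4, 2.625, 5.65, 0.055, -0.03, 0.15, 0.005, -3.4, 2.625, 5.65, 0.055, -0.03, 0.15, 0.005, -3.4, 2.625, 5.65, 0.055, -0.03, 0.15, 0.005, -3.4, 2.625, 5.65, 0.055, -0.03, 0.15, 0.005, -3.4, 2.625, 5.65, 0.055, -0.03, 0.15], clamp_n=30)

```text
t: 8.37
tool_pos: [0.4116, 0.1278, 0.0456]
tool_rot: [2.38, 2.047, -0.009]
contact_force: [11.2, -2.1, -10.4]
opening: 0.011
grip_force: 29.1
```

Run:
```python
from h import *
o=ctrl.get_obs();p=o["tool_pos"];print(o["q"],R.from_rotvec(o["tool_rot"]).as_matrix())
c,s=np.cos(-.149),np.sin(-.149);f=np.array([c,s])
r0=.1419;a0=np.arctan2(52,132)
for ph in np.linspace(0,1.52,20):
    a=a0+ph;fw=r0*(np.cos(a0)-np.cos(a));up=r0*(np.sin(a)-np.sin(a0))
    print(round(ph,2),tool(o,[p[0]+c*fw,p[1]+s*fw,p[2]+up])[0].round(4))
```

```text
[ 0.1316 -0.2946  2.1824 -0.005   1.2571  0.2832] [[ 0.1494  0.9888 -0.0027]
 [ 0.9888 -0.1494 -0.0052]
 [-0.0055 -0.0019 -1.    ]]
0.0 [0. 0. 0.]
0.08 [-0.0001  0.0046 -0.0104]
0.16 [-0.0001  0.0099 -0.0204]
0.24 [-0.0002  0.0161 -0.0299]
0.32 [-0.0002  0.023  -0.0389]
0.4 [-0.0002  0.0306 -0.0474]
0.48 [-0.0003  0.0388 -0.0552]
0.56 [-0.0003  0.0477 -0.0623]
0.64 [-0.0003  0.0571 -0.0687]
0.72 [-0.0003  0.0669 -0.0743]
0.8 [-0.0004  0.0772 -0.0791]
0.88 [-0.0004  0.0878 -0.0831]
0.96 [-0.0004  0.0987 -0.0862]
1.04 [-0.0004  0.1099 -0.0884]
1.12 [-0.0004  0.1211 -0.0897]
1.2 [-0.0004  0.1325 -0.0901]
1.28 [-0.0004  0.1438 -0.0897]
1.36 [-0.0003  0.1551 -0.0883]
1.44 [-0.0003  0.1662 -0.086 ]
1.52 [-0.0003  0.1771 -0.0828]
```

The rows are not in the units I measure in: shifts go in units of 20 mm and turns go in units of 0.2 rad. I convert before sending: -0.0791 m is -3.955, 0.0772 m is 3.86.

Request:
jog_arm(ticks=[0.005, 0, 0.23, -0.52, 0, 0, 0, 0.005, 0, 0.495, -1.02, 0, 0, 0, 0.005, 0, 0.805, -1.5, 0, 0, 0, 0.005, 0, 1.15, -1.95, 0, 0, 0, 0.005, 0, 1.53, -2.37, 0, 0, 0, 0.005, 0, 1.94, -2.76, 0, 0, 0, 0.005, 0, 2.385, -3.115, 0, 0, 0, 0.005, 0, 2.855, -3.435, 0, 0, 0, 0.005, 0, 3.345, -3.715, 0, 0, 0, 0.005, 0, 3.86, -3.955, 0, 0, 0])

```text
t: 9.2
tool_pos: [0.4848, 0.1166, 0.1256]
tool_rot: [-2.377, -2.046, 0.024]
contact_force: [-10.1, -3.4, 8.3]
opening: 0.0106
grip_force: 30.0
```

Run:
```python
from h import *
o=ctrl.get_obs();print(o["q"],o["contact_force"],o["wrist_torque"])
```

```text
[ 0.0895 -0.1927  1.9575 -0.0046  1.3926  0.2399] [-10.0755  -3.449    8.251 ] [-0.539   1.7342 -0.0232]
```

Request:
jog_arm(ticks=[0.005, 0, 0.53, -0.2, 0, 0, 0, 0.005, 0, 1.075, -0.355, 0, 0, 0, 0.005, 0, 1.635, -0.465, 0, 0, 0, 0.005, 0, 2.195, -0.53, 0, 0, 0, 0.005, 0, 2.765, -0.55, 0, 0, 0, 0.005, 0, 3.33, -0.53, 0, 0, 0, 0.005, 0, 3.895, -0.46, 0, 0, 0, 0.005, 0, 4.45, -0.345, 0, 0, 0, 0.005, 0, 4.9, -0.21, 0, 0, 0, 0.005, 0, 4.9, -0.21, 0, 0, 0, 0.005, 0, 4.9, -0.21, 0, 0, 0])

```text
t: 10.12
tool_pos: [0.5842, 0.1017, 0.1296]
tool_rot: [-2.381, -2.047, 0.017]
contact_force: [-2.6, -4.6, 8.5]
opening: 0.0104
grip_force: 41.5
```

Run:
```python
from h import *
o=ctrl.get_obs();print(o["q"],o["contact_force"],o["wrist_torque"])
w=imaging.get_image("wrist");s=imaging.get_image("scene");print(o["tool_pos"])
I=np.zeros((600,800,3),np.uint8);I[:400,:500]=w[:,70:570,::-1];I[200:600,500:]=crop(s,210,180,330,340,2.5)[:,:300]
cv2.imwrite("pics/w5.png",I)
```

```text
[ 0.0495  0.0306  1.7407 -0.0049  1.3801  0.2011] [-2.6359 -4.6327  8.5373] [-0.357   1.3134 -0.0424]
[0.5842 0.1017 0.1296]
```

View pics/w5.png

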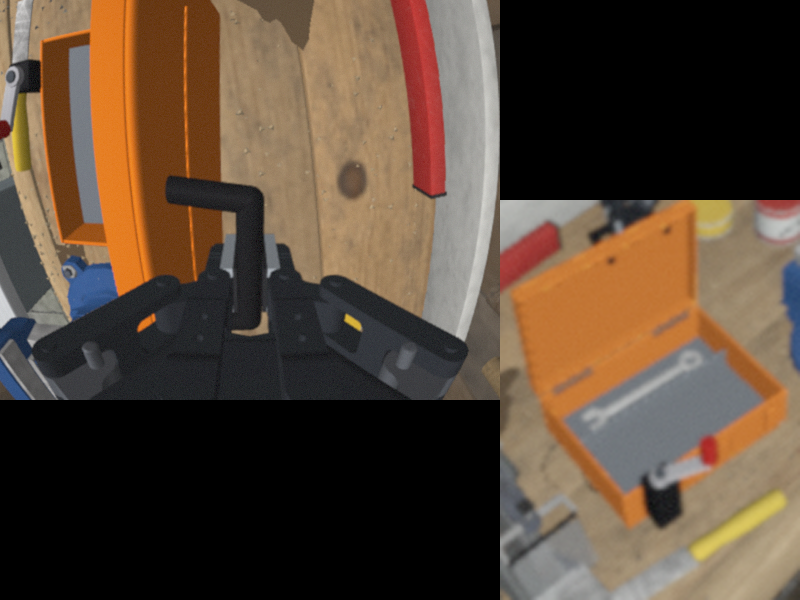

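The lid now stands near upright with the handle still gripped; the compartment is empty and the wrench lies at the rear. I'll release, lift and travel to above the torch.

To row units: -0.324 m is -16.2, -0.092 m is -4.6, -0.16 rad is -0.8.

Request:
jog_arm(ticks=[0.022, 0, 0, 0, 0, 0, 0, 0.022, 0, 0, 0, 0, 0, 0, 0.022, 0, 0, 0, 0, 0, 0, 0.022, 0, 0, -0.75, 0, 0, 0, 0.022, 0, 0, -2, 0, 0, 0, 0.022, 0, 0, -4, 0, 0, 0, 0.022, 0, 0, -6, 0, 0, 0, 0.022, 0, 0, -6, 0, 0, 0, 0.06, -16.2, -4.6, -6, 0, 0, -0.8, 0.06, -16.2, -4.6, -6, 0, 0, -0.8, 0.06, -16.2, -4.6, -6, 0, 0, -0.8, 0.06, -16.2, -4.6, -6, 0, 0, -0.8, 0.06, -16.2, -4.6, -6, 0, 0, -0.8, 0.06, -16.2, -4.6, -6, 0, 0, -0.8, 0.06, -16.2, -4.6, -6, 0, 0, -0.8, 0.06, -16.2, -4.6, -6, 0, 0, -0.8, 0.06, -16.2, -4.6, -6, 0, 0, -0.8, 0.06, -16.2, -4.6, -6, 0, 0, -0.8, 0.06, -16.2, -4.6, -6, 0, 0, -0.8])

```text
t: 11.8
tool_pos: [0.4452, -0.2037, 0.2499]
tool_rot: [-2.209, -2.229, 0.016]
contact_force: [0.3, 0.7, -0.4]
opening: 0.0599
grip_force: 0.0
```

Run:
```python
from h import *
o=ctrl.get_obs();w=imaging.get_image("wrist");t=imaging.get_image("top");print(o["tool_pos"],o["tool_rot"],o["q"],o["contact_force"])
I=np.zeros((600,800,3),np.uint8);I[:400,:640]=w[:,:,::-1];I[400:600,:500]=crop(t,200,160,300,200+0,5)
cv2.imwrite("pics/w6.png",I)
```

```text
[ 0.4452 -0.2037  0.2499] [-2.2086 -2.2295  0.0156] [-0.5753 -0.3015  1.8399 -0.009   1.6085 -0.585 ] [ 0.3349  0.7484 -0.3633]
```

View pics/w6.png

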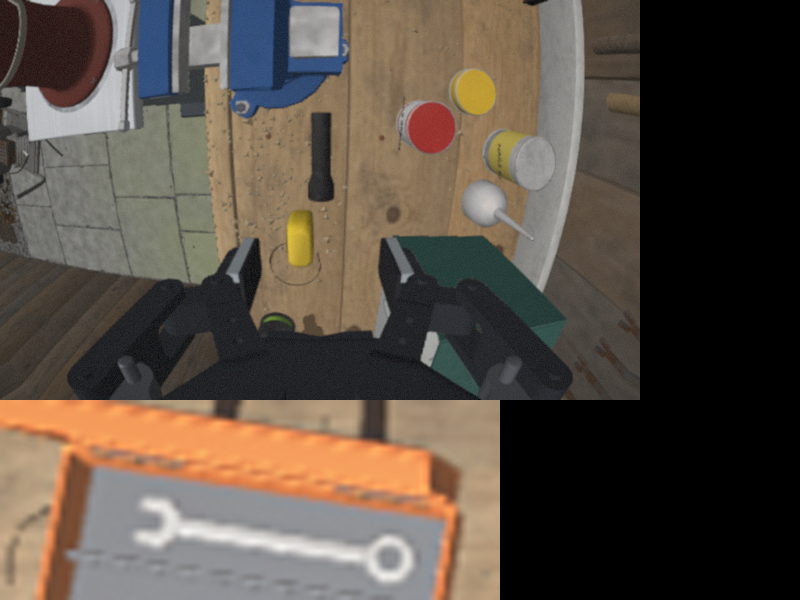

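The wrist view shows the torch from its tail at (321,114) to its head at (320,200), clear of the vise. The lid stays up and the wrench hasn't moved.

Run:
```python
from h import *
o=ctrl.get_obs()
F=lambda x,y:ray("top",355+(x+.5)/6-.5,195+(y-360+.5)/6-.5)
P=[]
for a,b in[((47,480),(321,114)),((317,478),(320,200)),((252,479),(320.3,178))]:
    x=tri(F(*a),ray("wrist",*b,o));P.append(x[0]);print(x)
for u,v in((321,114),(320,200)):print(onz("wrist",u,v,.018,o))
print(o["tool_pos"],R.from_rotvec(o["tool_rot"]).as_matrix())
psi=np.pi/2+.009
Rt=R.from_matrix(np.array([[np.cos(psi),np.sin(psi),0],[np.sin(psi),-np.cos(psi),0],[0,0,-1]]))
print(tool(o,[.445,-.203,-.037],Rt))
```

```text
(array([ 0.4445, -0.1475, -0.0034]), [np.float64(0.0009600675923299375), np.float64(0.0009600675923300107)])
(array([ 0.4446, -0.265 ,  0.0237]), [np.float64(0.0007464292589010685), np.float64(0.0007464292589011416)])
(array([ 0.4448, -0.2395,  0.0026]), [np.float64(0.0012793765682511085), np.float64(0.0012793765682511148)])
[ 0.4438 -0.1471  0.018 ]
[ 0.4439 -0.2666  0.018 ]
[ 0.4453 -0.2026  0.2493] [[-0.0119  0.9999 -0.0105]
 [ 0.9999  0.0119 -0.0045]
 [-0.0043 -0.0105 -0.9999]]
(array([0.0009, 0.0027, 0.2863]), array([-0.0105,  0.0043,  0.0029]))
```

To row units: 0.28 m is 14, 0.002 m is 0.1, 0.004 rad is 0.02.

Request:
jog_arm(ticks=[0.06, 0, 0.1, 2, -0.05, 0.02, 0.015, 0.06, -0.05, 0.1, 4, -0.05, 0.02, 0.015, 0.06, -0.05, 0.1, 6, -0.05, 0.02, 0.015, 0.06, -0.05, 0.1, 8, -0.05, 0.02, 0.015, 0.06, -0.05, 0.1, 10, -0.05, 0.02, 0.015, 0.06, -0.05, 0.1, 11.5, -0.05, 0.02, 0.015, 0.06, -0.05, 0.1, 12.5, -0.05, 0.02, 0.015, 0.06, -0.05, 0.1, 13.25, -0.05, 0.02, 0.015, 0.06, -0.05, 0.1, 13.65, -0.05, 0.02, 0.015, 0.06, -0.05, 0.1, 13.9, -0.05, 0.02, 0.015, 0.06, -0.05, 0.1, 14, -0.05, 0.02, 0.015, 0.06, -0.05, 0.1, 14, -0.05, 0.02, 0.015])

```text
t: 12.9
tool_pos: [0.4439, -0.2057, -0.0306]
tool_rot: [2.212, 2.23, -0.002]
contact_force: [-0.2, 0.4, -0.4]
opening: 0.06
grip_force: 0.0
```

Request:
jog_arm(ticks=[0.02, 0, 0, 0, 0, 0, 0, 0.02, 0, 0, 0, 0, 0, 0, 0.02, 0, 0, 0, 0, 0, 0, 0.02, 0, 0, 0, 0, 0, 0, 0.02, 0, 0, 0, 0, 0, 0], clamp_n=40)

```text
t: 13.32
tool_pos: [0.4439, -0.2064, -0.03]
tool_rot: [2.213, 2.228, -0.002]
contact_force: [-1.1, 0.5, 5.9]
opening: 0.0248
grip_force: 39.4
```

The opening of 24.8 mm on a 28 mm barrel and the 6 N upward push suggest the tips grip above the axis. I'll open, go 9 mm lower and regrip.

Request:
jog_arm(ticks=[0.045, 0, 0, 0, 0, 0, 0, 0.045, 0, 0, 0, 0, 0, 0, 0.045, 0, 0, 0.1, 0, 0, 0, 0.045, 0, 0, 0.25, 0, 0, 0, 0.045, 0, 0, 0.4, 0, 0, 0, 0.045, 0, 0, 0.45, 0, 0, 0, 0.045, 0, 0, 0.45, 0, 0, 0])

```text
t: 13.9
tool_pos: [0.4425, -0.2055, -0.041]
tool_rot: [-2.212, -2.228, 0.003]
contact_force: [-0.3, -0.2, 0.7]
opening: 0.0447
grip_force: 0.0
```

Request:
jog_arm(ticks=[0.02, 0, 0, 0, 0, 0, 0, 0.02, 0, 0, 0, 0, 0, 0, 0.02, 0, 0, 0, 0, 0, 0, 0.02, 0, 0, 0, 0, 0, 0, 0.02, 0, 0, 0, 0, 0, 0], clamp_n=40)

```text
t: 14.32
tool_pos: [0.4435, -0.2062, -0.0398]
tool_rot: [2.214, 2.229, -0.002]
contact_force: [1.0, -0.9, 1.6]
opening: 0.0249
grip_force: 39.5
```

To row units: 0.07 m is 3.5, 0.372 m is 18.6, 0.158 rad is 0.79.

Request:
jog_arm(ticks=[0.02, 0, 0, -1, 0, 0, 0, 0.02, 0, 0, -2.5, 0, 0, 0, 0.02, 0, 0, -4.5, 0, 0, 0, 0.02, 0, 0, -6.5, 0, 0, 0, 0.02, 0, 0, -8.5, 0, 0, 0, 0.02, 0, 0, -10.5, 0, 0, 0, 0.02, 0, 0, -12.5, 0, 0, 0, 0.02, 0, 0, -14, 0, 0, 0, 0.02, 1.5, 0, -14, 0, 0, 0.1, 0.02, 3.5, 0, -14, 0, 0, 0.25, 0.02, 5.5, 0.1, -14, 0, 0, 0.45, 0.02, 7.5, 0.1, -14, 0, 0, 0.79, 0.02, 9.5, 0.1, -14, 0, 0, 0.79, 0.02, 11.5, 0.1, -14, 0, 0, 0.79, 0.02, 13.5, 0.1, -14, 0, 0, 0.79, 0.02, 15.5, 0.1, -14, 0, 0, 0.79, 0.02, 17, 0.1, -14, 0, 0, 0.79, 0.02, 18, 0.1, -14, 0, 0, 0.79, 0.02, 18.6, 0.1, -14, 0, 0, 0.79, 0.02, 18.6, 0.1, -14, 0, 0, 0.79])

```text
t: 15.98
tool_pos: [0.4419, 0.1682, 0.2386]
tool_rot: [-2.377, -2.05, 0.005]
contact_force: [-0.2, -0.6, -2.4]
opening: 0.0251
grip_force: 39.9
```

Run:
```python
from h import *
o=ctrl.get_obs();w=imaging.get_image("wrist");t=imaging.get_image("top");print(o["tool_pos"],o["tool_rot"],o["q"],o["contact_force"])
psi=np.pi/2-.149
Rt=R.from_matrix(np.array([[np.cos(psi),np.sin(psi),0],[np.sin(psi),-np.cos(psi),0],[0,0,-1]]))
print(tool(o,[.4426,.1662,-.032],Rt))
cv2.imwrite("pics/w7.png",w[:,:,::-1])
```

```text
[0.4419 0.1682 0.2386] [-2.3771 -2.0504  0.0049] [ 0.2057 -0.3439  1.8913  0.0005  1.5981  0.353 ] [-0.1892 -0.6408 -2.4279]
(array([-0.0016,  0.002 ,  0.2706]), array([-0.0038,  0.0008,  0.0017]))
```

View pics/w7.png

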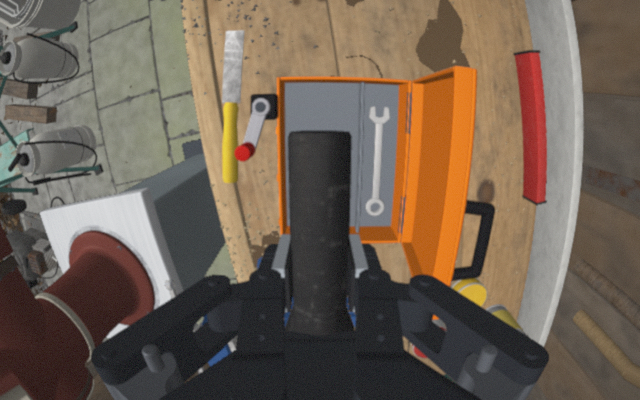

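The torch is held level and lined up over the front compartment, with the divider line at col 360 and the wrench at the rear. I'll lower it gently.

To row units: 0.03 m is 1.5, 0.268 m is 13.4, -0.003 rad is -0.015.

Request:
jog_arm(ticks=[0.02, -0.05, 0.05, 1.5, -0.015, 0, 0, 0.02, -0.05, 0.05, 3.25, -0.015, 0, 0, 0.02, -0.05, 0.05, 5, -0.015, 0, 0, 0.02, -0.05, 0.05, 6.5, -0.015, 0, 0, 0.02, -0.05, 0.05, 8, -0.015, 0, 0, 0.02, -0.05, 0.05, 9.25, -0.015, 0, 0, 0.02, -0.05, 0.05, 10.5, -0.015, 0, 0, 0.02, -0.05, 0.05, 11.5, -0.015, 0, 0, 0.02, -0.05, 0.05, 12.25, -0.015, 0, 0, 0.02, -0.05, 0.05, 12.75, -0.015, 0, 0, 0.02, -0.05, 0.05, 13.05, -0.015, 0, 0, 0.02, -0.05, 0.05, 13.2, -0.015, 0, 0, 0.02, -0.05, 0.05, 13.3, -0.015, 0, 0, 0.02, -0.05, 0.05, 13.35, -0.015, 0, 0, 0.02, -0.05, 0.05, 13.4, -0.015, 0, 0, 0.02, -0.05, 0.05, 13.4, -0.015, 0, 0])

```text
t: 17.42
tool_pos: [0.4439, 0.1652, -0.0277]
tool_rot: [2.381, 2.046, 0.002]
contact_force: [-0.6, -0.2, -2.4]
opening: 0.0248
grip_force: 39.9
```

To row units: 0.005 m is 0.25, 0.004 m is 0.2.

Request:
jog_arm(ticks=[0.02, 0, 0, 0.05, 0, 0, 0, 0.02, 0, 0, 0.1, 0, 0, 0, 0.02, 0, 0, 0.15, 0, 0, 0, 0.02, 0, 0, 0.2, 0, 0, 0, 0.02, 0, 0, 0.25, 0, 0, 0, 0.02, 0, 0, 0.25, 0, 0, 0])

```text
t: 17.92
tool_pos: [0.4431, 0.165, -0.0336]
tool_rot: [2.382, 2.047, -0.0]
contact_force: [-0.6, -0.4, -0.9]
opening: 0.0247
grip_force: 39.9
```

To row units: 0.0015 m is 0.075, 0.001 m is 0.05.

Request:
jog_arm(ticks=[0.02, 0, 0, 0.025, 0, 0, 0, 0.02, 0, 0, 0.05, 0, 0, 0, 0.02, 0, 0, 0.075, 0, 0, 0, 0.02, 0, 0, 0.075, 0, 0, 0])

```text
t: 18.25
tool_pos: [0.4433, 0.165, -0.0339]
tool_rot: [2.382, 2.047, -0.001]
contact_force: [-4.6, -1.0, 7.1]
opening: 0.0253
grip_force: 42.5
```

Request:
jog_arm(ticks=[0.03, 0, 0, 0, 0, 0, 0, 0.042, 0, 0, 0, 0, 0, 0, 0.042, 0, 0, 0, 0, 0, 0, 0.042, 0, 0, 0, 0, 0, 0, 0.042, 0, 0, 0, 0, 0, 0, 0.042, 0, 0, -0.75, 0, 0, 0, 0.042, 0, 0, -2, 0, 0, 0, 0.042, 0, 0, -4, 0, 0, 0, 0.042, 0, 0, -6, 0, 0, 0, 0.042, 0, 0, -8, 0, 0, 0, 0.042, 0, 0, -10, 0, 0, 0, 0.042, 0, 0, -12, 0, 0, 0, 0.042, 0, 0, -12, 0, 0, 0])

```text
t: 19.33
tool_pos: [0.4478, 0.1662, 0.2155]
tool_rot: [2.375, 2.041, 0.023]
contact_force: [0.9, 0.5, 0.5]
opening: 0.0421
grip_force: 0.0
```

Run:
```python
from h import *
o=ctrl.get_obs();w=imaging.get_image("wrist");print(o["contact_force"])
s=imaging.get_image("scene")
I=np.zeros((600,800,3),np.uint8);I[:400,:450]=w[:,100:550,::-1];I[:600,450:]=crop(s,220,170,336,370,3)[:600,:350][:, :348] if 0 else crop(s,215,180,331,380,3)[:600,:350] if 0 else cv2.resize(s[170:340,220:320,::-1],(350,600))
cv2.imwrite("pics/w8.png",I)
```

```text
[0.9361 0.5364 0.5295]
```

View pics/w8.png

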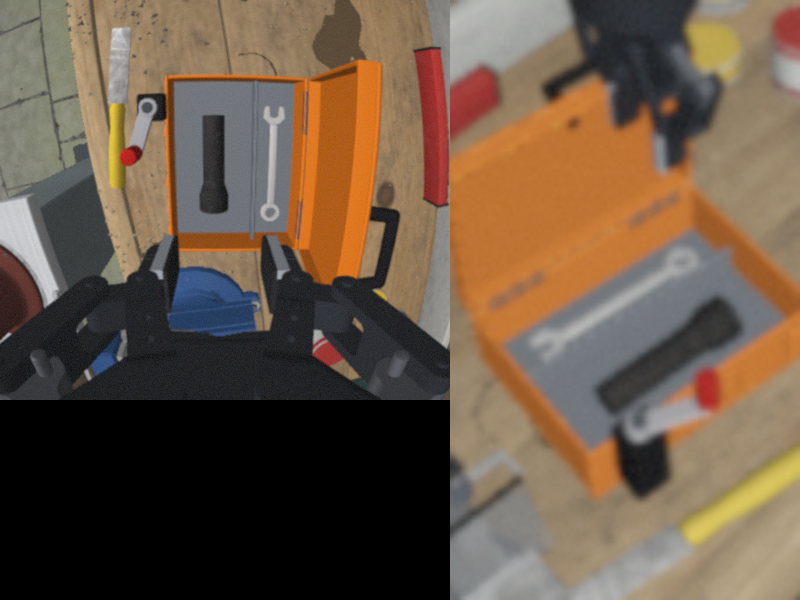

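The torch lies flat in the front compartment, the lid is up, the lever is clear, the wrench is in place and the gripper is touching nothing.

Request:
jog_arm(ticks=[0.042, 0, 0, 0, 0, 0, 0, 0.042, 0, 0, 0, 0, 0, 0, 0.042, 0, 0, 0, 0, 0, 0, 0.042, 0, 0, 0, 0, 0, 0, 0.042, 0, 0, 0, 0, 0, 0, 0.042, 0, 0, 0, 0, 0, 0])

```text
t: 19.93
tool_pos: [0.4427, 0.1651, 0.2044]
tool_rot: [2.382, 2.047, -0.001]
contact_force: [-0.2, -0.4, 0.3]
opening: 0.0418
grip_force: 0.0
```

```bash
python3 -c "
from station import ctrl, imaging, finish_job
print(finish_job())"
```

```text
the job is handed in; nothing more can be done
None
```

The job is handed in at about 20 s: the latch lever is swung clear, the lid is open nearly upright (about 1.5 rad), the torch lies flat in the front compartment, and the tape measure, grease tin and wrench were left alone.

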